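Make up the pump overhaul kit

ROBOT

A 6-joint arm with a two-finger parallel gripper is mounted at the origin on the work surface. World frame = base frame: x ahead of the robot, y to its left, z up, the work surface at z = 0. Lengths are in m, angles in rad, forces in N, time in s.
With the tool pointing down it reaches from about 0.375 to 0.9 m from the base axis. Payload 3.1 kg.
Tool frame: the origin (TCP) lies midway between the tips of the shut fingers; the grasp point (between the pads) lies 19 mm behind it; z points along the fingers, y is the line along which they close (so a half turn about z gives the same grasp; the last joint's range is limited). The gripper opens to 85 mm and grips with 20 to 120 N. Pads are 22 mm wide; open, the fingers measure 114 mm over their backs; the gripper's body (76 mm by 85 mm) begins 54 mm behind the grasp point. The pads swing forward as they close: fully open they stand 13 mm farther back than shut.
Start: joints at [-1.45, 0.527, 1.433, -0, 1.181, -0.178], TCP at [0.184, -0.597, 0.231] pointing down, gripper open.
Joint ranges: [-3.08, 3.08], [-0.75, 2.2], [0.22, 2.44], [-1.43, 4.57], [0, 2.65], [-2.85, 2.85]. Speed limits (rad/s): [2.79, 2.79, 3.14, 3.14, 3.14, 3.14].

INTERFACE

Orientations are given as a unit quaternion [x, y, z, w].
In Python, from station import manip gives the robot as it stands.
- The arm moves only by the tool step_arm, never from a script. Its argument "targets" is text: rows parted by semicolons, each of 4 numbers parted by spaces: the shift along the tool's x, y, z in mm, then the turn about the tool's z in degrees. A call has 1 to 12 rows; each row is the pose to reach, as a shift and turn from the pose commanded when the call began, along the tool's axes at that moment; what a row does not reach only later rows make up. A row lasts 1/10 s, in which the tool goes at most 50 mm and 8.59 degrees, less where a joint would pass 70% of its speed; a pose out of reach is approached as far as the arm can. A call with a gripper value outside its range is refused whole. "gripper" is the closure, from 0 (fully open) to 1 (shut), set as the call begins (left out, the last holds). The fingers move at their own pace and stop on an object; "squeeze" is the grip in N (left out, the last holds). Time passes only in rows, so rows that repeat a pose let the fingers close. It gives the time, the measured TCP pose, the force, the opening and the grip force at its end, in the units of the state.
- manip.sense(): the state, without advancing time (a new reading comes with each control period).
- manip.snapshot(name): name is "scene" or "side" or "wrist"; returns the picture (384x512x3 uint8, red, green, blue); there is no depth.
- manip.get_calibration(name): a dict with "fov_y" (degrees; the focal length in pixels is half the picture's height over the tangent of half this angle, whatever the lens; pixels are square), "cx", "cy" (the principal point, pixels), "k1" (the pictures are not rectified: a ray, as slopes to the right and down, at radius r is drawn at 1 + k1 r^2 times it, then the intrinsics apply), "extrinsics" (4x4, takes a point from camera to world coordinates); the wrist camera has in their place "tool_from_camera" (4x4, takes a point from camera to tool coordinates, whose origin is the TCP and whose axes are the flange's). Camera axes: x right, y down, z forward; pixel columns grow to the right and rows downward; lengths in m; the calibration is good to about 2 mm. A picture is of the moment at which its call begins: read the wrist's pose just before it. get_calibration takes no time and is no camera call.
- manip.sign_off(): hands the job in; it is judged then, once.
Trained networks look in the newest picture that a camera, given by its name, has taken for a name from the list of things; names that differ only in an ending like _2 or _b are one class to them, and where a whole thing is asked for, a point or a joint stands for the part that bears it (a point fixed in the world has none). Each returns a list of dicts, best first, with "p" (0 to 1); they miss things now and then, are a little off and sometimes report something else, mostly with a low value. They report only what shows in the picture. A call takes as long as a camera call.
- manip.recognise(camera, query): "position" ([column, row] in pixels, amid what is visible of it).
- manip.masks_of(camera, query): "pixels" (384x512 bool, what is visible of it) and "position" ([column, row] in pixels, amid what is visible of it).
- manip.mark_of(camera, query): "position" ([column, row] in pixels: a listed point, or the origin of a listed thing).
The state is a dict: "t": time; "q": joint angles; "qd": joint speeds; "tau": joint torques, N m; "tcp_pos": TCP position; "tool_rot": TCP orientation; "force": force on the tool from outside, world axes, zero at the start; "ft_torque": the same for the moment, N m; "finger_gap": opening from 0.0 (shut) to 1.0 (fully open); "gripper_force": force on a finger pad.
Only numpy, scipy, OpenCV 4.12 (cv2) and the standard library are available. Lean on these libraries where they do the work, as an engineer would, in place of code of your own. Each camera call takes 0.05 s, during which the arm holds its last target. There are 200 camera calls.

TASK

Make up the pump overhaul kit in the grey tray: stand the flanged bush in the large round nest, the long bolt on its head in the small round nest, the square-flanged hub in the square nest and the oblong-flanged gland in the oblong nest, each upright as it stands now and sitting flat inside its nest's rim. Leave the plain bush without a flange and the short bolt standing where they are on the bench.

Things in the scene. Friction and masses are not known exactly. Their poses are not given: they have to be found in the camera images.
- flanged_bush_center (a point): Brass flanged bush: stands upright with its hollow barrel up: barrel 36 mm outside diameter, round flange 60 mm diameter and 10 mm thick at its foot, 64 mm tall overall. The point is at the centre, on the barrel's axis, 32 mm above its underside; z up the barrel. To be kitted. Stands on the bench at the start. About 0.5 kg at most.
- plain_bush_center (a point): Look-alike, to be left alone: plain brass bush without a flange; stands upright with its hollow barrel up: barrel 36 mm outside diameter, straight all the way down, 64 mm tall overall. The point is at the centre, on the barrel's axis, 32 mm above its underside; z up the barrel.  Stands on the bench at the start. About 0.5 kg at most.
- long_bolt_center (a point): Steel hex bolt standing upright on its head: head 36 mm across the flats (42 mm across the corners) and 15 mm thick at the bottom, round shank 24 mm diameter rising from it, 105 mm tall overall. The point is at the centre, on the axis, 52.5 mm above its underside; z up the shank. To be kitted. Stands on the bench at the start. About 0.5 kg at most.
- short_bolt_center (a point): Look-alike, to be left alone. Steel hex bolt standing upright on its head: head 36 mm across the flats (42 mm across the corners) and 15 mm thick at the bottom, round shank 24 mm diameter rising from it, 62 mm tall overall. The point is at the centre, on the axis, 31 mm above its underside; z up the shank.  Stands on the bench at the start. About 0.5 kg at most.
- square_hub_center (a point): Steel hub with a square flange: stands upright with its hollow barrel up: barrel 36 mm outside diameter, flange 56 x 56 mm and 10 mm thick at its foot, with four bolt holes, 64 mm tall overall. The point is at the centre, on the barrel's axis, 32 mm above its underside; z up the barrel. x and y run along the flange's sides. To be kitted. Stands on the bench at the start. About 0.5 kg at most.
- oblong_gland_center (a point): Steel gland with an oblong flange: stands upright with its hollow barrel up: barrel 36 mm outside diameter, rectangular flange 84 mm (along x) x 40 mm (along y) and 10 mm thick at its foot, with two bolt holes, 64 mm tall overall. The point is at the centre, on the barrel's axis, 32 mm above its underside; z up the barrel. To be kitted. Stands on the bench at the start. About 0.5 kg at most.
- nest_round_large: Large round nest, 78 mm inside diameter. It is a thin aluminium rim, 4 mm wide and 10 mm high, fixed on the floor of the kit tray and open at the top.  Origin at the centre of the nest, on the tray's floor (where the part's underside rests, 4 mm above the bench); z up. The tray is a fixed grey 258 mm square tray with a 12 mm lip; it holds all four nests, two by two, 115 mm centre to centre; which nest is at which corner varies.
- nest_round_small: Small round nest, 58 mm inside diameter. It is a thin aluminium rim, 4 mm wide and 10 mm high, fixed on the floor of the kit tray and open at the top.  Origin at the centre of the nest, on the tray's floor (where the part's underside rests, 4 mm above the bench); z up. The tray is a fixed grey 258 mm square tray with a 12 mm lip; it holds all four nests, two by two, 115 mm centre to centre; which nest is at which corner varies.
- nest_square: Square nest, 74 x 74 mm inside. It is a thin aluminium rim, 4 mm wide and 10 mm high, fixed on the floor of the kit tray and open at the top. x and y run along its sides. Origin at the centre of the nest, on the tray's floor (where the part's underside rests, 4 mm above the bench); z up. The tray is a fixed grey 258 mm square tray with a 12 mm lip; it holds all four nests, two by two, 115 mm centre to centre; which nest is at which corner varies.
- nest_oblong: Oblong (rectangular) nest, 102 mm (along x) x 58 mm (along y) inside. It is a thin aluminium rim, 4 mm wide and 10 mm high, fixed on the floor of the kit tray and open at the top.  Origin at the centre of the nest, on the tray's floor (where the part's underside rests, 4 mm above the bench); z up. The tray is a fixed grey 258 mm square tray with a 12 mm lip; it holds all four nests, two by two, 115 mm centre to centre; which nest is at which corner varies.

How it is judged:
By the outcome, as a careful person would: the job done as asked, in the order asked, and still so for the second after the job is handed in, with the robot touching nothing.
It also fails if it takes over 120 s, if anything falls off the work surface, if the arm or the gripper's body presses on something with over 40 N, if the wrist force passes 120 N, or if a joint passes its speed limit or range.

## Working session

There is one attempt and no reset: what is moved stays moved. The work goes in short steps, Python scripts to look and compute and a tool call to move; the robot and the scene stay as the last step left them, time stands still between calls to the robot, and variables do not carry over. Pictures are saved under pics/ and viewed, at most 14 in all, crops included, and the job is handed in when it is done.

Besides the shell and the picture viewer there is one more tool, called after ">>>" as name(argument=value, ...), one argument or row to a line, values as JSON. step_arm: Moves the arm, as the interface text tells. Its arguments: {"type":"object","properties":{"targets":{"type":"string"},"gripper":{"type":"number"},"squeeze":{"type":"number"}},"required":["targets"]}

```bash
ls; mkdir -p pics; cat > h.py <<'E'
import numpy as np, cv2
from station import manip
from scipy.spatial.transform import Rotation as R
N=["flanged_bush_center","plain_bush_center","long_bolt_center","short_bolt_center","square_hub_center","oblong_gland_center","nest_round_large","nest_round_small","nest_square","nest_oblong"]
def tool():
    s=manip.sense(); T=np.eye(4); T[:3,:3]=R.from_quat(s["tool_rot"]).as_matrix(); T[:3,3]=s["tcp_pos"]; return T
def cam(name,T=None):
    c=manip.get_calibration(name); f=192/np.tan(np.radians(c["fov_y"])/2)
    E=np.array(c["extrinsics"]) if "extrinsics" in c else T@np.array(c["tool_from_camera"])
    return f,c["cx"],c["cy"],c["k1"],E
def ray(C,p):
    f,cx,cy,k,E=C; d=np.array([(p[0]-cx)/f,(p[1]-cy)/f]); u=d.copy()
    for _ in range(20): u=d/(1+k*(u@u))
    v=E[:3,:3]@np.array([u[0],u[1],1]); return E[:3,3],v/np.linalg.norm(v)
def at_z(C,p,z):
    o,v=ray(C,p); return o+v*(z-o[2])/v[2]
def tri(rays):
    A=sum(np.eye(3)-np.outer(v,v) for o,v in rays); b=sum((np.eye(3)-np.outer(v,v))@o for o,v in rays)
    x=np.linalg.solve(A,b); return x,max(np.linalg.norm(np.cross(x-o,v)) for o,v in rays)
def proj(C,X):
    f,cx,cy,k,E=C; p=np.linalg.inv(E)@np.append(X,1); u=p[:2]/p[2]; u=u*(1+k*(u@u)); return np.array([cx+f*u[0],cy+f*u[1]])
E
python3 - <<'E'
from h import *
ims=[]
C={}
for n in ["scene","side"]:
    im=manip.snapshot(n); cv2.imwrite(f"pics/{n}0.png",im[:,:,::-1]); C[n]=cam(n)
    print(n,C[n][4][:3,3].round(3),C[n][4][:3,2].round(2))
for q in N:
    r={}
    for n in C:
        m=manip.mark_of(n,q); r[n]=m[:2]
        print(q,n,[(np.round(d["position"]).tolist(),round(d["p"],2)) for d in m[:3]])
    if r["scene"] and r["side"]:
        x,e=tri([ray(C[n],r[n][0]["position"]) for n in C]); print("   ",x.round(4),round(e,4))
E
```

```text
pics
scene [ 1.218 -0.441  0.566] [-0.72  0.47 -0.52]
side [-0.016  0.526  0.83 ] [ 0.5  -0.49 -0.72]
flanged_bush_center scene [([184.0, 233.0], 0.56)]
flanged_bush_center side [([305.0, 156.0], 0.63)]
    [ 0.5505 -0.2109  0.0402] 0.0
plain_bush_center scene [([136.0, 262.0], 0.94)]
plain_bush_center side [([329.0, 134.0], 0.66)]
    [ 0.5758 -0.3386  0.033 ] 0.0041
long_bolt_center scene [([211.0, 195.0], 0.95)]
long_bolt_center side [([302.0, 194.0], 0.89)]
    [ 0.4541 -0.0911  0.0523] 0.0004
short_bolt_center scene [([251.0, 216.0], 0.7)]
short_bolt_center side [([253.0, 184.0], 0.65)]
    [ 0.5711 -0.0395  0.0342] 0.0001
square_hub_center scene [([112.0, 236.0], 0.71)]
square_hub_center side [([366.0, 156.0], 0.47)]
    [ 0.4497 -0.3539  0.0253] 0.0015
oblong_gland_center scene [([166.0, 218.0], 0.76)]
oblong_gland_center side [([335.0, 175.0], 0.55)]
    [ 0.4555 -0.2201  0.0322] 0.0012
nest_round_large scene [([355.0, 194.0], 0.74)]
nest_round_large side [([137.0, 254.0], 0.62), ([330.0, 134.0], 0.22)]
    [0.6068 0.2908 0.0031] 0.0018
nest_round_small scene [([302.0, 185.0], 0.43)]
nest_round_small side [([159.0, 289.0], 0.69), ([201.0, 262.0], 0.58), ([134.0, 254.0], 0.56)]
    [ 0.4759  0.2658 -0.0169] 0.0478
nest_square scene [([336.0, 175.0], 0.66)]
nest_square side [([156.0, 291.0], 0.82)]
    [0.4964 0.3176 0.0084] 0.0036
nest_oblong scene [([328.0, 204.0], 0.57)]
nest_oblong side [([178.0, 233.0], 0.92)]
    [0.5995 0.1869 0.0022] 0.0059
```

View pics/scene0.png

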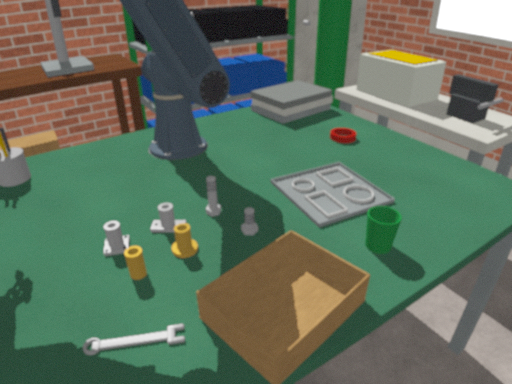

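View pics/side0.png

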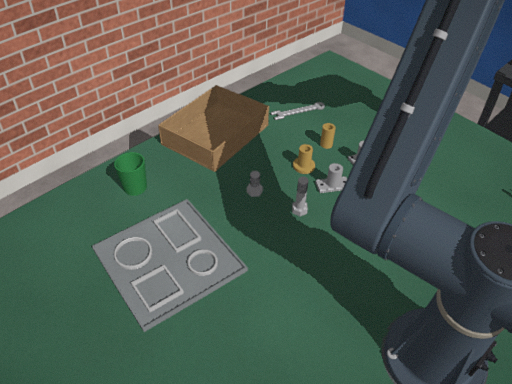

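```bash
python3 - <<'E'
from h import *
T=tool(); print(T.round(3)); print(np.array(manip.get_calibration("wrist")["tool_from_camera"]).round(3), manip.get_calibration("wrist")["fov_y"])
C={n:cam(n) for n in("scene","side")}
print(tri([ray(C["scene"],[302,185]),ray(C["side"],[201,262])]))
print(manip.sense()["t"])
E
```

```text
[[ 0.956  0.294 -0.     0.184]
 [ 0.294 -0.956  0.    -0.597]
 [-0.    -0.    -1.     0.231]
 [ 0.     0.     0.     1.   ]]
[[ 0.001 -0.963 -0.27   0.068]
 [ 1.     0.001  0.001 -0.   ]
 [-0.    -0.27   0.963 -0.141]
 [ 0.     0.     0.     1.   ]] 71.60208681625538
(array([0.48710981, 0.19476294, 0.00697527]), np.float64(0.0022841160906334553))
1.1
```

The scene view shows the yellow flanged bush at (184,240), the plain bush at (136,262), the long bolt at (212,195), the short bolt at (250,222), the hub at (113,238), the gland at (168,218) and the tray at (330,190). The networks' reports agree with the picture. In the side view the tray's nests are large round (133,254), oblong (178,230), small round (202,262) and square (157,288).

>>> step_arm(
  targets="405 -343 -100 0;405 -343 -100 0;405 -343 -100 0;405 -343 -100 0;405 -343 -100 0;405 -343 -100 0;405 -343 -100 0;405 -343 -100 0;405 -343 -100 0;405 -343 -100 0;405 -343 -100 0;405 -343 -100 0",
  gripper=0.2,
)

```text
t: 2.3
tcp_pos: [0.4724, -0.1466, 0.3327]
tool_rot: [0.988, 0.152, 0.002, 0.0]
force: [-0.8, 0.1, -0.5]
finger_gap: 0.793
gripper_force: 0.0
```

```bash
cat >> h.py <<'E'
import json,os
def yaw(T): return np.degrees(np.arctan2(T[1,0],T[0,0]))
def look(tag,names,save=True,fn="views.json"):
    "wrist picture; store rays of the best mark for every name"
    T=tool(); im=manip.snapshot("wrist"); C=cam("wrist",T)
    if save: cv2.imwrite(f"pics/{tag}.png",im[:,:,::-1])
    V=json.load(open(fn)) if os.path.exists(fn) else {}
    for q in names:
        for d in manip.mark_of("wrist",q)[:1]:
            o,v=ray(C,d["position"]); V.setdefault(q,{})[tag]=[o.tolist(),v.tolist(),d["p"]]
            print(q,tag,np.round(d["position"]),round(d["p"],2),"at z.03:",at_z(C,d["position"],.03).round(3))
    json.dump(V,open(fn,"w")); return T,im,C
def go(x,y,z,yw=None):
    "shift for the move tool from the present pose"
    T=tool(); d=T[:3,:3].T@(np.array([x,y,z])-T[:3,3])*1000
    t=0 if yw is None else -((yw-yaw(T)+90)%180-90)
    print("go",d.round(1),"turn",round(t,1))
E
python3 - <<'E'
from h import *
T,_,_=look("w1",N); print(T[:3,3].round(3),yaw(T),manip.sense()["t"])
E
```

```text
flanged_bush_center w1 [315. 120.] 0.81 at z.03: [ 0.557 -0.217  0.03 ]
plain_bush_center w1 [387. 130.] 0.56 at z.03: [ 0.577 -0.333  0.03 ]
long_bolt_center w1 [221. 156.] 0.92 at z.03: [ 0.454 -0.087  0.03 ]
square_hub_center w1 [368. 198.] 0.81 at z.03: [ 0.46  -0.351  0.03 ]
oblong_gland_center w1 [296. 180.] 0.81 at z.03: [ 0.454 -0.221  0.03 ]
nest_round_small w1 [63. 82.] 0.69 at z.03: [0.491 0.175 0.03 ]
[ 0.472 -0.147  0.333] 17.493802766490365 2.85
```

>>> step_arm(
  targets="40 68 130 17.5;40 68 130 17.5;40 68 130 17.5;40 68 130 17.5;40 68 130 17.5",
)

```text
t: 3.35
tcp_pos: [0.5276, -0.2035, 0.1997]
tool_rot: [1.0, -0.004, -0.002, -0.001]
force: [0.1, 0.4, 0.3]
finger_gap: 0.801
gripper_force: 0.0
```

```bash
python3 - <<'E'
from h import *
T,im,C=look("w2",N[:1]+N[4:6]); print(T[:3,3].round(3),yaw(T),manip.sense()["t"])
V=json.load(open("views.json"))
for q in V:
    if "w2" in V[q]: print(q,*tri([(np.array(a[0]),np.array(a[1])) for a in V[q].values()]))
E
```

```text
flanged_bush_center w2 [273. 145.] 0.66 at z.03: [ 0.56 -0.22  0.03]
square_hub_center w2 [378. 224.] 0.87 at z.03: [ 0.461 -0.353  0.03 ]
oblong_gland_center w2 [273. 228.] 0.79 at z.03: [ 0.456 -0.221  0.03 ]
[ 0.528 -0.203  0.2  ] -0.42186609521995366 3.55
flanged_bush_center [ 0.55752121 -0.22119372  0.00778643] 0.00010662336778493707
square_hub_center [ 0.45856764 -0.35459787  0.02459943] 0.000918533028120161
oblong_gland_center [ 0.45285262 -0.22140123  0.02437505] 0.0005412136261878012
```

View pics/w1.png

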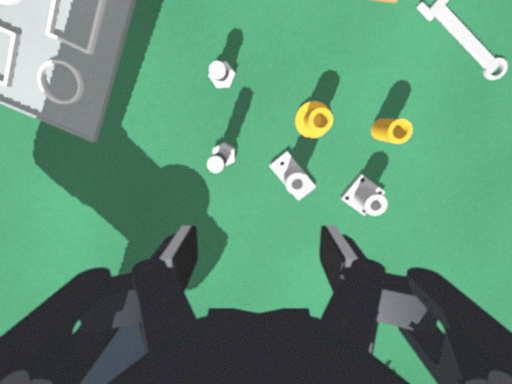

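View pics/w2.png

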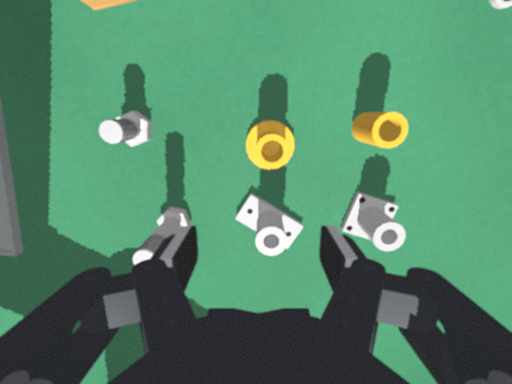

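The w1 view shows all six parts and a corner of the tray. In w2 the flanged bush is below the gripper (top ring at 272,151, flange at 270,146), the gland's flange corners are at about (250,194), (303,226), (290,243) and (236,213), and the hub's flange corners are at about (360,192) and (398,205).

```bash
python3 - <<'E'
from h import *
T=tool(); C=cam("wrist",T); im=cv2.imread("pics/w2.png")
print("bush top",at_z(C,(272,151),.064),"flange",at_z(C,(270,146),.010))
m=manip.masks_of("wrist","flanged_bush_center")[0]["pixels"]; ys,xs=np.nonzero(m); print(xs.min(),xs.max(),ys.min(),ys.max())
print("hub top",at_z(C,(389,236),.064),"gland top",at_z(C,(270,240),.064))
for q in N[4:6]:
    m=manip.masks_of("wrist",q)[0]["pixels"]; ys,xs=np.nonzero(m)
    P=np.array([at_z(C,p,.01)[:2] for p in zip(xs,ys)]); print(q,cv2.minAreaRect((P*1000).astype(np.float32)))
x=at_z(C,(270,146),.010); 
go(.555,-.220,.10,0); go(.555,-.220,.03,0)
print("gland edge dirs",[np.degrees(np.arctan2(*(at_z(C,b,.01)-at_z(C,a,.01))[1::-1])) for a,b in [((250,194),(303,226)),((236,213),(290,243)),((359,192),(398,205))]])
print(manip.sense()["t"])
E
```

```text
bush top [ 0.55928663 -0.21833806  0.064     ] flange [ 0.55844468 -0.2186775   0.01      ]
247 293 121 168
hub top [ 0.46064385 -0.35374861  0.064     ] gland top [ 0.45621263 -0.21690008  0.064     ]
square_hub_center ((452.7579650878906, -364.273681640625), (89.00174713134766, 66.60658264160156), 71.71595764160156)
oblong_gland_center ((447.3973388671875, -211.93405151367188), (85.61992645263672, 64.82719421386719), 57.06117248535156)
go [ 26.1  16.2 103.6] turn -0.4
go [ 25.9  16.1 173.6] turn -0.4
gland edge dirs [np.float64(-122.67431065999064), np.float64(-121.25901357064825), np.float64(-108.95658216648494)]
3.7
```

>>> step_arm(
  targets="30 15 50 0;30 15 100 0;30 15 140 0;30 15 165 0;30 15 173 0;30 15 173 0",
)

```text
t: 4.3
tcp_pos: [0.5581, -0.2185, 0.0282]
tool_rot: [1.0, -0.003, -0.0, -0.0]
force: [-0.0, -0.4, 0.3]
finger_gap: 0.801
gripper_force: 0.0
```

>>> step_arm(
  targets="0 0 0 0;0 0 0 0;0 0 0 0;0 0 0 0;0 0 0 0;0 0 0 0;0 0 0 0",
  gripper=1,
  squeeze=40,
)

```text
t: 5.0
tcp_pos: [0.5596, -0.2191, 0.0307]
tool_rot: [1.0, -0.003, 0.002, 0.001]
force: [-0.5, 0.7, 6.4]
finger_gap: 0.411
gripper_force: 40.4
```

>>> step_arm(
  targets="0 0 -30 0;0 0 -70 0;0 -20 -120 0;0 -50 -150 0;-15 -100 -180 0;-30 -150 -200 0;-60 -200 -220 0;-60 -250 -220 0;-60 -300 -220 0;-60 -350 -220 0;-60 -400 -220 0;-60 -440 -220 0",
)

```text
t: 6.2
tcp_pos: [0.5, 0.2097, 0.2487]
tool_rot: [1.0, -0.003, 0.0, 0.0]
force: [1.1, 0.4, -3.6]
finger_gap: 0.41
gripper_force: 41.4
```

>>> step_arm(
  targets="0 -10 0 0;0 -20 0 0;0 -20 0 0",
)

```text
t: 6.5
tcp_pos: [0.5008, 0.2282, 0.2482]
tool_rot: [1.0, -0.003, -0.0, 0.0]
force: [-0.2, 0.8, -3.5]
finger_gap: 0.408
gripper_force: 41.7
```

```bash
python3 - <<'E'
from h import *
T,im,C=look("w3",N[6:]); print(T[:3,3].round(4),yaw(T),manip.sense()["t"],manip.sense()["finger_gap"])
E
```

```text
nest_oblong w3 [498. 199.] 0.69 at z.03: [ 0.45  -0.106  0.03 ]
[0.5008 0.2282 0.2482] -0.31829184517801745 6.75 0.40997808667354085
```

View pics/w3.png

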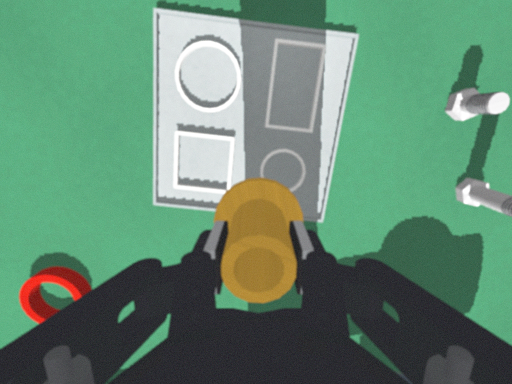

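w3 shows the bush held upright and the whole tray: large round nest at (208,75), oblong at (295,86), square at (204,161), small round at (283,171).

```bash
cat > tray.py <<'E'
from h import *
im=cv2.imread("pics/w3.png")
T=np.eye(4); T[:3,:3]=R.from_quat([1,-.003,0,0]).as_matrix(); T[:3,3]=[.5008,.2282,.2482]
C=cam("wrist",T)
pts={"L":(208,75),"O":(295,86),"S":(204,161),"s":(283,171)}
W={k:at_z(C,p,.012)[:2] for k,p in pts.items()}
print({k:v.round(4).tolist() for k,v in W.items()})
for a,b in ["LO","Ss","LS","Os"]: d=W[b]-W[a]; print(a,b,np.linalg.norm(d).round(4),np.degrees(np.arctan2(d[1],d[0])).round(1))
print("tray corners",[at_z(C,p,.012)[:2].round(3).tolist() for p in [(154,9),(357,34),(323,221),(154,205)]])
for n in("scene","side"):
    S=cam(n); print(n,{k:proj(S,[*v,.012]).round().tolist() for k,v in W.items()})
for n,g in {"scene":{"L":(358,194),"O":(325,205),"S":(335,177),"s":(304,186)},"side":{"L":(133,253),"O":(178,230),"S":(157,288),"s":(202,262)}}.items():
    print(n,{k:at_z(cam(n),p,.009)[:2].round(3).tolist() for k,p in g.items()})
E
python3 tray.py
```

```text
{'L': [0.6175, 0.2937], 'O': [0.6036, 0.1791], 'S': [0.5038, 0.3059], 's': [0.4887, 0.1926]}
L O 0.1154 -97.0
S s 0.1143 -97.6
L S 0.1144 173.8
O s 0.1157 173.3
tray corners [[0.692, 0.355], [0.664, 0.103], [0.411, 0.13], [0.438, 0.384]]
scene {'L': [359.0, 193.0], 'O': [325.0, 203.0], 'S': [334.0, 176.0], 's': [303.0, 184.0]}
side {'L': [132.0, 250.0], 'O': [176.0, 227.0], 'S': [156.0, 284.0], 's': [202.0, 260.0]}
scene {'L': [0.618, 0.292], 'O': [0.608, 0.174], 'S': [0.507, 0.307], 's': [0.496, 0.192]}
side {'L': [0.611, 0.297], 'O': [0.596, 0.179], 'S': [0.497, 0.31], 's': [0.486, 0.196]}
```

>>> step_arm(
  targets="40 -25 30 0;80 -50 60 0;105 -60 100 0;117 -65 140 0;117 -65 170 0;117 -65 185 0;117 -65 185 0",
)

```text
t: 7.45
tcp_pos: [0.6167, 0.2905, 0.0604]
tool_rot: [1.0, -0.004, -0.003, 0.001]
force: [-1.3, -0.0, -3.5]
finger_gap: 0.411
gripper_force: 41.6
```

```bash
python3 - <<'E'
from h import *
im=manip.snapshot("wrist"); cv2.imwrite("pics/w4.png",im[:,:,::-1])
E
```

```text
(no output)
```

View pics/w4.png

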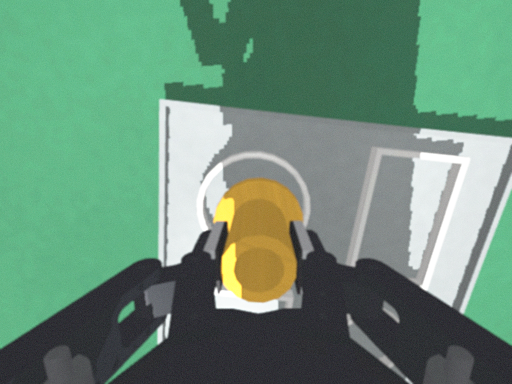

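w4 shows the flange (col 213–304) inside the ring (col 197–312), about 2 mm to the right of centre.

>>> step_arm(
  targets="0 -2 10 0;0 -2 20 0;0 -2 26 0;0 -2 29 0;0 -2 29 0",
)

```text
t: 8.0
tcp_pos: [0.6187, 0.2942, 0.0349]
tool_rot: [1.0, -0.003, 0.0, -0.0]
force: [-0.7, -0.2, -2.0]
finger_gap: 0.41
gripper_force: 41.9
```

>>> step_arm(
  targets="0 0 0 0;0 0 0 0;0 0 0 0;0 0 0 0",
  gripper=0.2,
)

```text
t: 8.4
tcp_pos: [0.6191, 0.2942, 0.0347]
tool_rot: [1.0, -0.003, 0.001, -0.0]
force: [-0.2, -0.2, 0.5]
finger_gap: 0.803
gripper_force: 0.0
```

>>> step_arm(
  targets="0 0 -20 0;0 0 -60 0;0 20 -110 0;-20 50 -160 0;-60 90 -180 0;-90 140 -180 0;-110 190 -180 0;-130 230 -180 0;-150 280 -180 0;-170 320 -180 0;-190 360 -180 0;-190 370 -180 0",
)

```text
t: 9.6
tcp_pos: [0.4242, -0.0766, 0.2146]
tool_rot: [1.0, -0.004, -0.0, 0.0]
force: [0.4, 0.0, 0.8]
finger_gap: 0.8
gripper_force: 0.0
```

```bash
python3 - <<'E'
from h import *
T,im,C=look("w5",[N[0],N[2],N[5]]); print(T[:3,3].round(4),yaw(T),manip.sense()["t"])
cv2.imwrite("pics/side5.png",manip.snapshot("side")[180:340,70:270][:,:,::-1].repeat(3,0).repeat(3,1))
E
```

```text
long_bolt_center w5 [269. 148.] 0.56 at z.03: [ 0.452 -0.089  0.03 ]
oblong_gland_center w5 [376. 147.] 0.63 at z.03: [ 0.452 -0.219  0.03 ]
[ 0.4242 -0.0766  0.2146] -0.49205840162103465 9.8
```

View pics/w5.png

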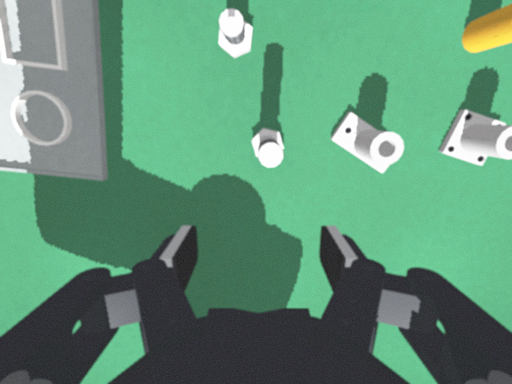

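View pics/side5.png

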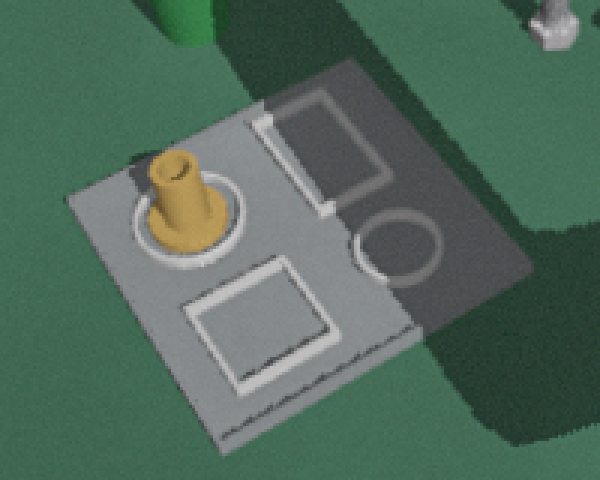

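w5 shows the long bolt (top at 270,153, head about 268,142), with the gland at (368,143) and the short bolt at (235,35). The side crop shows the bush standing upright inside the large round nest's rim.

```bash
python3 - <<'E'
from h import *
T=tool(); C=cam("wrist",T)
print("bolt top",at_z(C,(270,153),.105),"head",at_z(C,(267,141),.012))
V=json.load(open("views.json"))["long_bolt_center"]; print("tri",tri([(np.array(a[0]),np.array(a[1])) for a in V.values()]))
a,b,c=[at_z(C,p,z)[:2] for p,z in [((349,112),.01),((333,137),.005),((383,172),.005)]]
an=lambda d:np.degrees(np.arctan2(d[1],d[0]))
print("gland",a,b,c,np.linalg.norm(a-b),np.linalg.norm(c-b),an(a-b),an(c-b),"top",at_z(C,(387,148),.064),"mid",(a+c)/2)
E
```

```text
bolt top [ 0.45874091 -0.0854099   0.105     ] head [ 0.46084976 -0.0855281   0.012     ]
tri (array([ 0.45465732, -0.08835077,  0.0418351 ]), np.float64(0.0012533360081125955))
gland [ 0.49558845 -0.18756416] [ 0.46468318 -0.17127701] [ 0.41788517 -0.2413184 ] 0.03493431874559572 0.0842368669704746 -27.789331117815973 -123.74878665975851 top [ 0.45740442 -0.21435581  0.064     ] mid [ 0.45673681 -0.21444128]
```

>>> step_arm(
  targets="33 10 20 0;33 10 60 0;33 10 100 0;33 10 140 0;33 10 160 0;33 10 160 0",
)

```text
t: 10.45
tcp_pos: [0.4579, -0.0826, 0.0517]
tool_rot: [1.0, -0.002, -0.003, -0.001]
force: [-0.5, -0.2, 1.2]
finger_gap: 0.801
gripper_force: 0.0
```

>>> step_arm(
  targets="0 0 0 0;0 0 0 0;0 0 0 0;0 0 0 0;0 0 0 0;0 0 0 0;0 0 0 0",
  gripper=1,
  squeeze=40,
)

```text
t: 11.15
tcp_pos: [0.4604, -0.0853, 0.0557]
tool_rot: [1.0, -0.004, 0.002, 0.001]
force: [0.3, 0.6, 6.3]
finger_gap: 0.266
gripper_force: 40.0
```

>>> step_arm(
  targets="0 0 -30 0;0 0 -70 0;0 -20 -110 0;5 -60 -120 0;10 -110 -120 0;20 -160 -120 0;30 -210 -120 0;33 -250 -120 0;33 -270 -120 0;33 -278 -120 0;33 -278 -120 0",
)

```text
t: 12.25
tcp_pos: [0.493, 0.1934, 0.174]
tool_rot: [1.0, -0.002, -0.001, 0.0]
force: [-1.1, -0.5, -3.1]
finger_gap: 0.27
gripper_force: 40.5
```

```bash
python3 - <<'E'
from h import *
T=tool();C=cam("wrist",T)
im=manip.snapshot("wrist"); cv2.imwrite("pics/w6.png",im[:,:,::-1])
print(T.round(4)[:3,3], manip.sense()["t"]); go(.4895,.1925,.058)
for dx,n in((0,"c"),(.031,"front")): print(n,proj(C,[.4895+dx,.1925,.014]))
E
```

```text
[0.493  0.1934 0.174 ] 12.3
go [ -3.6  -0.2 116. ] turn 0
c [259.07599435 177.36290581]
front [258.99346995 150.6578597 ]
```

View pics/w6.png

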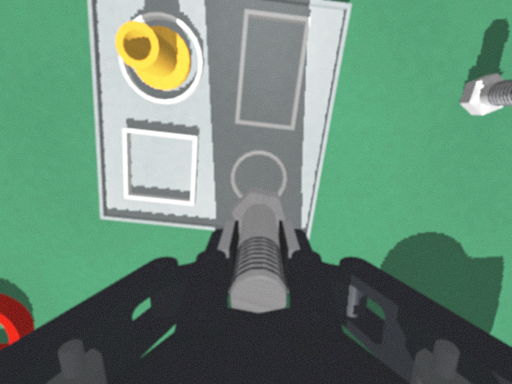

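w6 shows the small nest at (259,178), exactly where predicted, with the bolt upright in the grip. The bush sits inside its ring.

>>> step_arm(
  targets="-3 0 40 0;-3 0 75 0;-3 0 100 0;-3 0 110 0;-3 0 115 0;-3 0 115 0",
)

```text
t: 12.9
tcp_pos: [0.4917, 0.1919, 0.0603]
tool_rot: [1.0, -0.004, 0.0, 0.0]
force: [0.1, 0.4, -3.1]
finger_gap: 0.273
gripper_force: 40.9
```

>>> step_arm(
  targets="0 0 0 0;0 0 0 0;0 0 0 0;0 0 0 0",
  gripper=0.2,
)

```text
t: 13.3
tcp_pos: [0.4915, 0.193, 0.0599]
tool_rot: [1.0, -0.003, 0.001, -0.0]
force: [0.0, 0.2, 0.5]
finger_gap: 0.799
gripper_force: 0.0
```

>>> step_arm(
  targets="0 0 -20 0;0 0 -60 0;0 0 -100 0;0 40 -130 0;0 90 -150 0;-10 140 -150 0;-20 190 -150 0;-20 240 -150 0;-30 290 -150 0;-40 340 -150 0;-50 390 -150 0;-60 435 -150 0",
)

```text
t: 14.5
tcp_pos: [0.4285, -0.2392, 0.2096]
tool_rot: [1.0, -0.003, 0.0, 0.0]
force: [1.7, -0.4, -0.5]
finger_gap: 0.798
gripper_force: 0.0
```

>>> step_arm(
  targets="0 40 0 0;0 90 0 0;0 105 0 0;0 105 0 0",
)

```text
t: 14.9
tcp_pos: [0.4283, -0.3447, 0.2092]
tool_rot: [1.0, -0.005, 0.0, 0.0]
force: [-0.3, 1.2, -0.4]
finger_gap: 0.8
gripper_force: 0.0
```

```bash
python3 - <<'E'
from h import *
T,im,C=look("w7",N[4:6]); print(T[:3,3].round(4),yaw(T),manip.sense()["t"])
a=im[60:260,190:390].repeat(2,0).repeat(2,1)
s=manip.snapshot("side")[180:340,70:270].repeat(2,0).repeat(2,1); p=np.zeros((400,800,3),np.uint8); p[:,:400]=a; p[:320,400:]=s
cv2.imwrite("pics/w7c.png",p[:,:,::-1])
E
```

```text
square_hub_center w7 [264. 143.] 0.65 at z.03: [ 0.462 -0.352  0.03 ]
oblong_gland_center w7 [149. 151.] 0.83 at z.03: [ 0.455 -0.214  0.03 ]
[ 0.4283 -0.3447  0.2092] -0.5627640165859408 15.05
```

View pics/w7c.png

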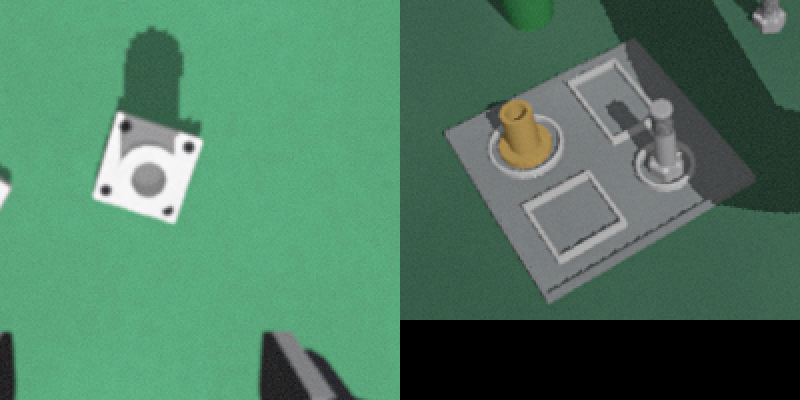

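The crop shows the bolt standing in the small nest. The hub's flange corners are at about (249.5,116), (291,130), (277.5,171.5) and (237,159), and its bore is at (264,150).

```bash
python3 - <<'E'
from h import *
T=tool(); C=cam("wrist",T)
c=[at_z(C,p,.01)[:2] for p in [(249.5,116),(291,130),(277.5,171.5),(237,159)]]
print("ctr",sum(c)/4,"top",at_z(C,(264,150),.064))
for i in range(4): d=c[(i+1)%4]-c[i]; print(np.linalg.norm(d).round(4),(np.degrees(np.arctan2(d[1],d[0]))%90).round(1))
print(T[:3,3],yaw(T))
E
```

```text
ctr [ 0.45792492 -0.34643774] top [ 0.45831579 -0.34572784  0.064     ]
0.0544 71.7
0.0552 73.1
0.055 72.4
0.0559 72.5
[ 0.42812261 -0.33989341  0.20906338] -0.2806332994723591
```

>>> step_arm(
  targets="30 6 40 0;30 6 90 0;30 6 130 0;30 6 160 0;30 6 179 0;30 6 179 0",
)

```text
t: 15.7
tcp_pos: [0.4571, -0.3449, 0.0278]
tool_rot: [1.0, -0.002, -0.002, -0.003]
force: [-0.0, 0.5, 0.3]
finger_gap: 0.803
gripper_force: 0.0
```

>>> step_arm(
  targets="0 0 0 0;0 0 0 0;0 0 0 0;0 0 0 0;0 0 0 0;0 0 0 0;0 0 0 0",
  gripper=1,
  squeeze=40,
)

```text
t: 16.4
tcp_pos: [0.4596, -0.3496, 0.0323]
tool_rot: [1.0, -0.003, 0.002, 0.001]
force: [-0.1, -0.7, 6.2]
finger_gap: 0.412
gripper_force: 40.6
```

>>> step_arm(
  targets="0 0 -30 0;0 0 -75 0;0 -20 -120 0;0 -60 -150 0;0 -110 -180 0;0 -160 -190 0;0 -210 -190 0;0 -260 -190 0;0 -310 -190 0;0 -360 -190 0;0 -410 -190 0;0 -455 -190 0",
)

```text
t: 17.6
tcp_pos: [0.4597, 0.1048, 0.2201]
tool_rot: [1.0, -0.004, -0.001, -0.0]
force: [1.2, -0.1, -4.6]
finger_gap: 0.408
gripper_force: 41.9
```

>>> step_arm(
  targets="0 -50 0 -5;0 -100 0 -10.7;10 -150 0 -10.7;30 -190 0 -10.7;40 -195 0 -10.7;40 -195 0 -10.7",
)

```text
t: 18.2
tcp_pos: [0.5029, 0.2985, 0.2196]
tool_rot: [0.996, 0.091, -0.0, 0.0]
force: [-1.2, -0.5, -3.9]
finger_gap: 0.411
gripper_force: 42.0
```

```bash
python3 - <<'E'
from h import *
P=[tool() for _ in range(1)]; 
im=manip.snapshot("wrist"); cv2.imwrite("pics/w8.png",im[:,:,::-1])
T=P[0]; C=cam("wrist",T); print(T[:3,3].round(4),yaw(T),manip.sense()["t"])
for dx,dy in((37,37),(37,-37),(0,37),(0,-37)):
    a=np.radians(-6.8); print((dx,dy),proj(C,[.5031+(dx*np.cos(a)-dy*np.sin(a))/1e3,.3067+(dx*np.sin(a)+dy*np.cos(a))/1e3,.014]).round())
go(.5031,.3067,.034)
E
```

```text
[0.5029 0.2985 0.2196] 10.438839798867845 18.25
(37, 37) [233. 130.]
(37, -37) [288. 147.]
(0, 37) [225. 157.]
(0, -37) [279. 174.]
go [  3.9  -9.4 185.3] turn 0
```

View pics/w8.png

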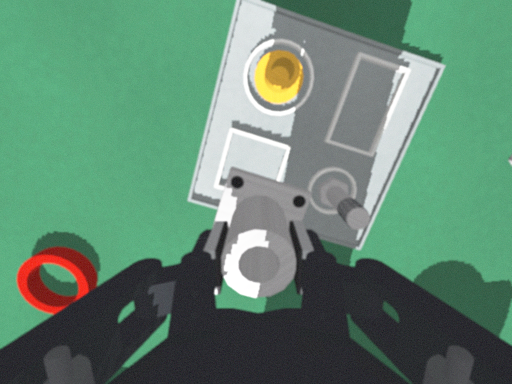

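w8 shows the hub in the grip, its front edge running (229,167) to (311,188). The square nest's far edge runs (233,130) to (288,148), as predicted, and the bolt stands in its nest at (333,190).

```bash
python3 - <<'E'
from h import *
T=np.eye(4); s=tool(); T[:3,:3]=s[:3,:3]; T[:3,3]=[.5029,.2985,.2196]; C=cam("wrist",T)
for a,b,z in(((229,167),(311,188),.2),((233,130),(288,148),.014)):
    A,B=at_z(C,a,z),at_z(C,b,z); d=B-A; print(A,B,np.linalg.norm(d),np.degrees(np.arctan2(d[1],d[0]))+90)
print(yaw(s))
E
```

```text
[0.53551986 0.32296194 0.2       ] [0.53156237 0.27035931 0.2       ] 0.0527512922745456 -4.302462358559325
[0.54354109 0.33863903 0.014     ] [0.53387195 0.26491426 0.014     ] 0.07435613192308156 -7.4718013373518914
10.359923465162534
```

>>> step_arm(
  targets="1 -4 40 1.5;2.5 -9 85 1.5;2.5 -9 125 1.5;2.5 -9 155 1.5;2.5 -9 170 1.5;2.5 -9 180 1.5;2.5 -9 185 1.5;2.5 -9 185 1.5",
)

```text
t: 19.05
tcp_pos: [0.5043, 0.3067, 0.0368]
tool_rot: [0.997, 0.077, 0.001, -0.0]
force: [-0.0, 0.8, -5.1]
finger_gap: 0.407
gripper_force: 42.0
```

>>> step_arm(
  targets="0 0 0 0;0 0 0 0;0 0 0 0;0 0 0 0",
  gripper=0.2,
)

```text
t: 19.45
tcp_pos: [0.504, 0.3071, 0.036]
tool_rot: [0.997, 0.077, 0.001, -0.0]
force: [-0.4, -0.5, -0.1]
finger_gap: 0.801
gripper_force: 0.0
```

>>> step_arm(
  targets="0 0 -20 0;0 0 -60 0;0 0 -100 0;0 0 -145 0;0 40 -175 0;0 90 -180 0;0 140 -180 0;0 190 -180 0;-10 240 -180 0;-10 290 -180 0;-10 340 -180 0;-10 380 -180 0",
)

```text
t: 20.65
tcp_pos: [0.5521, -0.0729, 0.2156]
tool_rot: [0.997, 0.076, 0.0, 0.0]
force: [0.6, -0.2, 0.5]
finger_gap: 0.8
gripper_force: 0.0
```

```bash
python3 - <<'E'
from h import *
print(yaw(tool()),manip.sense()["t"]); go(.425,-.205,.214,0)
E
```

```text
8.755810228923268 20.65
go [-145.7  111.2    1.6] turn 8.8
```

>>> step_arm(
  targets="-141 141 0 -31;-141 141 0 -31;-141 141 0 -31;-141 141 0 -31;-141 141 0 -31;-141 141 0 -31",
)

```text
t: 21.25
tcp_pos: [0.4329, -0.2332, 0.2155]
tool_rot: [0.941, 0.338, -0.0, 0.0]
force: [0.3, -0.0, 0.2]
finger_gap: 0.802
gripper_force: 0.0
```

```bash
python3 - <<'E'
from h import *
T,im,C=look("w9",N[5:6]); print(T[:3,3].round(4),yaw(T),manip.sense()["t"])
a=im[60:260,160:360].repeat(2,0).repeat(2,1)
s=manip.snapshot("side")[180:340,70:270].repeat(2,0).repeat(2,1); p=np.zeros((400,800,3),np.uint8); p[:,:400]=a; p[:320,400:]=s
cv2.imwrite("pics/w9c.png",p[:,:,::-1]); np.save("T9.npy",T)
E
```

```text
oblong_gland_center w9 [261. 150.] 0.68 at z.03: [ 0.454 -0.22   0.03 ]
[ 0.4329 -0.2332  0.2155] 39.5708300464919 21.35
```

View pics/w9c.png

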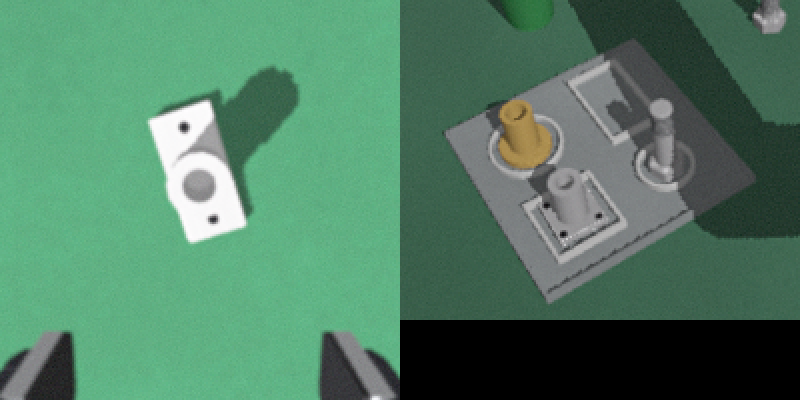

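The hub sits square in its nest. In the left half, the gland's flange corners in the full picture are at about (234.5,120), (266,110), (283,173.5) and (256,181.5), and its bore is at (259.5,152.5).

```bash
python3 - <<'E'
from h import *
T=np.load("T9.npy"); C=cam("wrist",T)
c=[at_z(C,p,.01)[:2] for p in [(234.5,120),(266,110),(283,173.5),(256,181.5)]]
ctr=sum(c)/4; print("ctr",ctr,"top",at_z(C,(259.5,152.5),.064))
for i in range(4): d=c[(i+1)%4]-c[i]; print(np.linalg.norm(d).round(4),(np.degrees(np.arctan2(d[1],d[0]))).round(1))
t=(ctr+at_z(C,(259.5,152.5),.064)[:2])/2
print((T[:3,:3].T@(np.array([*t,.03])-T[:3,3])*1000).round(1))
E
```

```text
ctr [ 0.45439501 -0.21839693] top [ 0.45439028 -0.21700339  0.064     ]
0.0414 -33.4
0.0843 -124.3
0.0376 146.6
0.0844 58.2
[ 26.6   1.7 185.5]
```

>>> step_arm(
  targets="26 2 40 0;26 2 90 0;26 2 130 0;26 2 160 0;26 2 184 0;26 2 184 0",
)

```text
t: 22.0
tcp_pos: [0.4545, -0.2135, 0.0285]
tool_rot: [0.94, 0.342, -0.002, -0.003]
force: [-0.3, -0.1, 0.7]
finger_gap: 0.798
gripper_force: 0.0
```

>>> step_arm(
  targets="0 0 0 0;0 0 0 0;0 0 0 0;0 0 0 0;0 0 0 0;0 0 0 0;0 0 0 0",
  gripper=1,
  squeeze=40,
)

```text
t: 22.7
tcp_pos: [0.4563, -0.2161, 0.0328]
tool_rot: [0.94, 0.34, 0.001, 0.001]
force: [1.7, 5.0, 7.5]
finger_gap: 0.41
gripper_force: 40.6
```

>>> step_arm(
  targets="0 0 -30 0;0 0 -75 0;0 0 -120 0;0 0 -160 0;0 0 -180 0;0 0 -190 8;0 0 -190 16;0 0 -190 24;0 0 -190 32;0 0 -190 40;0 0 -190 40",
)

```text
t: 23.8
tcp_pos: [0.4543, -0.2156, 0.2208]
tool_rot: [1.0, -0.002, -0.001, -0.0]
force: [-0.3, -0.7, -4.5]
finger_gap: 0.409
gripper_force: 42.5
```

```bash
python3 - <<'E'
from h import *
print(yaw(tool()),manip.sense()["t"]); go(.585,.165,.22,-24)
E
```

```text
-0.18869082375674423 23.8
go [ 129.4 -381.     0.9] turn 23.8
```

>>> step_arm(
  targets="15 -45 0 0;30 -92 0 0;46 -138 0 4;62 -184 0 8;78 -230 0 12;94 -276 0 16;110 -322 0 20;122 -360 0 24;129 -381 0 24;129 -381 0 24",
)

```text
t: 24.8
tcp_pos: [0.5857, 0.1678, 0.2206]
tool_rot: [0.979, -0.206, -0.0, -0.001]
force: [-0.6, -0.8, -5.7]
finger_gap: 0.41
gripper_force: 42.8
```

```bash
python3 - <<'E'
from h import *
T=tool(); im=manip.snapshot("wrist"); cv2.imwrite("pics/w10.png",im[:,:,::-1]); np.save("T10.npy",T)
C=cam("wrist",T); print(T[:3,3].round(4),yaw(T),manip.sense()["t"])
for dx,dy in((51,29),(51,-29)):
    a=np.radians(-6.8); print((dx,dy),proj(C,[.6037+(dx*np.cos(a)-dy*np.sin(a))/1e3,.1789+(dx*np.sin(a)+dy*np.cos(a))/1e3,.014]).round())
go(.6037,.1789,.034)
E
```

```text
[0.5857 0.1678 0.2206] -23.77535810004719 24.85
(51, 29) [211. 126.]
(51, -29) [255. 112.]
go [ 12.1 -19.8 186.4] turn 0
```

View pics/w10.png

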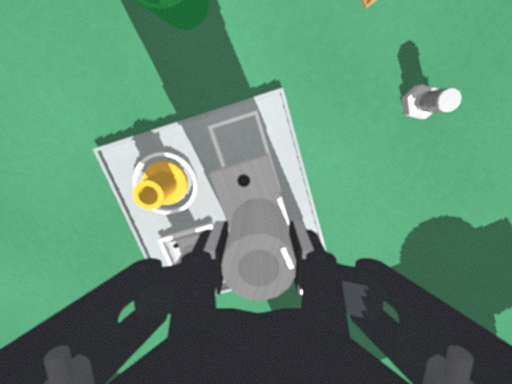

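w10 shows the oblong nest's far end at (212,128)–(255,113), as predicted, with the gland's front edge at (210,170)–(266,156).

```bash
python3 - <<'E'
from h import *
T=np.load("T10.npy"); C=cam("wrist",T)
A,B=at_z(C,(210,170),.2),at_z(C,(266,156),.2); d=B-A; t=np.degrees(np.arctan2(d[1],d[0]))+90
a=np.radians(t); print(A,B,np.linalg.norm(d),t,"ctr",(A+B)[:2]/2-.042*np.array([np.cos(a),np.sin(a)]))
E
```

```text
[0.62918737 0.1814877  0.2       ] [0.62324984 0.14628896 0.2       ] 0.03569600940267023 -9.574852134845528 ctr [0.5848037  0.17087444]
```

>>> step_arm(
  targets="6 -9 40 -1.5;12 -19 85 -1.5;12 -19 125 -1.5;12 -19 155 -1.5;12 -19 170 -1.5;12 -19 180 -1.5;12 -19 185 -1.5;12 -19 185 -1.5",
)

```text
t: 25.65
tcp_pos: [0.6054, 0.1767, 0.0376]
tool_rot: [0.98, -0.197, 0.001, -0.0]
force: [-0.1, 0.5, -5.1]
finger_gap: 0.409
gripper_force: 42.8
```

>>> step_arm(
  targets="0 0 0 0;0 0 0 0;0 0 0 0;0 0 0 0",
  gripper=0.2,
)

```text
t: 26.05
tcp_pos: [0.605, 0.1771, 0.0372]
tool_rot: [0.98, -0.197, 0.001, -0.0]
force: [0.6, -0.2, 0.7]
finger_gap: 0.799
gripper_force: 0.0
```

>>> step_arm(
  targets="0 0 -20 0;0 0 -60 0;0 0 -100 0;0 0 -145 0;-50 0 -180 0;-100 0 -200 0;-140 0 -200 0;-140 0 -200 0",
)

```text
t: 26.85
tcp_pos: [0.4689, 0.2325, 0.2375]
tool_rot: [0.981, -0.195, -0.002, 0.0]
force: [0.3, 0.8, -0.6]
finger_gap: 0.797
gripper_force: 0.0
```

```bash
python3 - <<'E'
from h import *
im=manip.snapshot("wrist"); s=manip.snapshot("side")[180:340,70:270].repeat(2,0).repeat(2,1)
p=np.zeros((384,800,3),np.uint8); p[:,:400]=im[:,60:460]; p[:320,400:]=s
cv2.imwrite("pics/w11.png",p[:,:,::-1]); print(manip.sense()["t"],manip.sense()["force"])
E
```

```text
26.95 [ 0.07702924 -0.54970192 -0.42912397]
```

View pics/w11.png

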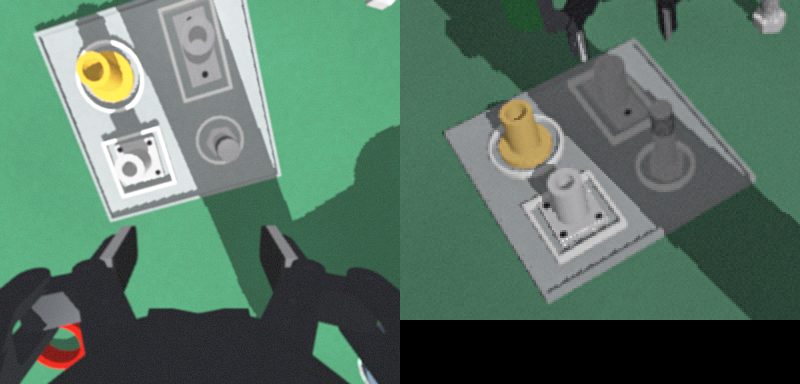

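Both views show all four parts upright inside their nests' rims, the gland at (197,45) and the hub at (138,165) in the left half. The gripper is clear of everything.

```bash
python3 -c "
from station import manip
print(manip.sign_off())"
```

```text
the job is handed in; nothing more can be done
None
```

The pump overhaul kit is made up and handed in at about 27 s: the last pictures show the flanged bush, long bolt, square hub and oblong gland each upright inside its nest's rim, and the plain bush and short bolt were never touched.

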